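Jog a loaded grinding cup on the sample mill

ROBOT

A 6-joint arm with a two-finger parallel gripper is mounted at the origin on the work surface. World frame = base frame: x ahead of the robot, y to its left, z up, the work surface at z = 0. Lengths are in mm, angles in rad, forces in N, time in s.
With the tool pointing down it reaches from about 275 to 1000 mm from the base axis. Payload 8.4 kg.
Tool frame: the origin (TCP) lies on the centre line of the jaws, within the pads' length; the fingertips stand r.tip_reach ahead of it and the grasp point (between the pads) lies 11 mm behind it (r.tip_reach is the distance from the TCP to the fingertips, in mm); z points along the fingers, y is the line along which they close (so a half turn about z gives the same grasp; the last joint's range is limited). The gripper opens to 85 mm and grips with 20 to 120 N. Pads are 22 mm wide; open, the fingers measure 114 mm over their backs; the gripper's body (76 mm by 85 mm) begins 54 mm behind the grasp point. The pads swing forward as they close: fully open they stand 13 mm farther back than shut.
Start: joints at [-1.226, 0.353, 1.633, -0, 1.155, -0.002], TCP at [212.43, -587.794, 239.281] pointing down, gripper open.
Joint ranges: [-2.63, 2.63], [-0.92, 2.1], [0.06, 2.66], [-1.3, 4.44], [0, 2.69], [-3.02, 3.02]. Speed limits (rad/s): [2.22, 2.22, 2.79, 3.14, 3.14, 3.14].

INTERFACE

Orientations are given as [roll, pitch, yaw] about the fixed x, y, z axes, in that order (R = Rz(yaw) Ry(pitch) Rx(roll)).
In Python, from rig import r gives the robot as it stands.
- The arm moves only by the tool carry_out, never from a script. Its argument "targets" is a list of rows, each an object with "dp": the shift along the tool's x, y, z in mm, a list of three; "yaw": the turn about the tool's z in degrees. A call has 1 to 12 rows; each row is the pose to reach, as a shift and turn from the pose commanded when the call began, along the tool's axes at that moment; what a row does not reach only later rows make up. A row lasts 1/8 s, in which the tool goes at most 62.5 mm and 10.7 degrees, less where a joint would pass 70% of its speed; a pose out of reach is approached as far as the arm can. A call with a gripper value outside its range is refused whole. "fingers" is the opening, from -1 (shut) to 1 (fully open), so that 0 is half open, set as the call begins (left out, the last holds). The fingers move at their own pace and stop on an object; "grip_force" is the grip in N (left out, the last holds). Time passes only in rows, so rows that repeat a pose let the fingers close. It gives the time, the measured TCP pose, the force, the opening and the grip force at its end, in the units of the state.
- r.sense(): the state, without advancing time (a new reading comes with each control period).
- r.grab_frame(name): name is "side" or "top" or "wrist"; returns the picture (420x560x3 uint8, red, green, blue); there is no depth.
- r.get_calibration(name): a dict with "fx", "fy", "cx", "cy" (pixels), "dist_coeffs" ([k1, k2, p1, p2, k3] as OpenCV has them; the pictures are not rectified), "rvec" (rotation vector, rad) and "tvec" (3), from world to camera coordinates, as OpenCV has them. Camera axes: x right, y down, z forward; pixel columns grow to the right and rows downward; lengths in mm; the calibration is good to about 2 mm. A picture is of the moment at which its call begins: read the wrist's pose just before it. get_calibration takes no time and is no camera call; for the wrist camera it gives the pose at the moment of the call.
- r.sign_off(): hands the job in; it is judged then, once.
The state is a dict: "clock": time; "qpos": joint angles; "qvel": joint speeds; "joint_efforts": joint torques, N m; "eef_pos": TCP position; "tcp_rot": TCP orientation; "contact_force": force on the tool from outside, world axes, zero at the start; "wrist_torque": the same for the moment, N m; "opening": opening from 0.0 (shut) to 1.0 (fully open); "grasp_force": force on a finger pad.
Only numpy, scipy, OpenCV 4.12 (cv2) and the standard library are available. Lean on these libraries where they do the work, as an engineer would, in place of code of your own. Each camera call takes 0.05 s, during which the arm holds its last target. There are 200 camera calls.

TASK

Pick the closed grinding cup up off the bench, tip it over to about 45 degrees in the air for half a second so that the sample inside slides clear of the knife, and bring it back level. Then seat it fully in the mill's bayonet collar, lugs through the slots, and twist it clockwise half-way to the lock, to the dot on the collar's rim, never as far as the lock click: the mill jogs only while the cup is held there against its spring, so finish holding the cup, still and seated, at the dot. Leave the jar, the dish and the brush where they are.

Things in the scene. Friction and masses are not known exactly. Their poses are not given: they have to be found in the camera images.
- cup_mid (a point): Closed grinding cup, loose, 0.25 to 0.42 kg, 112 mm tall, upright on the bench; this point is on its axis half-way up, z up out of the cap. From below: grey bayonet foot and 76 mm grey flange, steel cup 58 mm across, black ribbed ring 64 mm across (54 to 68 mm above the underside), grey grip block on top. It looks and fits the same after half a turn about z.
- cup_grip (a point): Centre of the cup's grip block, 36 mm above cup_mid, 20 mm below the top. The block is 58 mm long along the cup's x (it points at the lugs), 34 mm wide along y between two flat sides, and stands 44 mm high above the 64 mm ring. Pinch it from above across the flat sides (along y).
- cup_foot (a point): Centre of the cup's underside. The foot is 55 mm across and 14 mm high, under the flange (14 to 20 mm above this point). Two round-ended lugs stick out of it on the cup's +x and -x sides: 9 mm wide, from 2 to 7 mm above this point, reaching 35 mm from the axis. A white pointer rib on the flange stands over each lug.
- socket (a point): Mill's bayonet collar: point on its axis in its flat top rim; z up, x, y the mill's. Aluminium, 100 mm across, 16 mm deep; lip 5 mm thick, bore 60 mm, two slots 15 mm wide, 38 mm from the axis, on the mill's +x and -x sides. With the cup's x along the mill's x, either way round, the foot drops in till the flange rests on the rim: cup_mid 42 mm above here. Play 2.5 mm sideways, 0.09 rad.
- dot (a point): One of two black dots (the other opposite) on the collar's rim, 44 mm from the axis: the cup's pointers stand at the dots when it is half-way. Seated, the cup turns only clockwise seen from above (negative about z), lugs under the lip with 2 mm play in height. Rim marks: bar at each slot (0, open), dot at 0.70 rad clockwise, double bar at 1.40 rad (locked).
- mill_foot (a point): White bench mill, fixed; this point lies on the bench under the collar's axis, 95 mm below the rim. Its housing is 79 mm high and 130 mm wide (y), and reaches 112 mm to the mill's -x side (front panel with dial) and 74 mm to its +x side of this point. The collar stands on top of it.
- run_switch (a joint): Sprung run switch hidden in the collar, pushed round by the lugs, rad: 0 at rest; the lugs meet it after about 0.10 rad of turn, then it reads the turn less 0.10 (0.60 at the dot). Its spring turns the cup back with 0.12 N m at 0, 0.21 N m at 0.60, so the cup comes back if let go. Lock plungers resist from 0.95, snap over just past 1.1 and lock the cup.
- jar_mid (a point): Bystander: amber glass jar with white cap, 58 mm across, 65 mm tall; point half-way up.
- dish_mid (a point): Bystander: round steel dish, 84 mm across, 30 mm tall; point half-way up.
- brush_grip (a point): Bystander: cleaning brush with wooden handle lying on the bench; point on its handle.
Things that resemble listed ones, but are neither listed nor needed, are in the scene too. Of the things that look like the part that bears cup_mid, the largest one is meant. Of the things that look like the part that bears socket, take the one that is farthest from the robot's base at the start.

How it is judged (in metres and radians):
On the way, in this order (a step that is already met when the one before it is completed fails the run):
1. the cup is carried in the gripper clear of the bench and mill and tipped to about 45 degrees (33 to 57), held 0.3 s (angle between cup_mid's own z axis and vertical between 0.58 and 1 rad and height (world z) of cup_mid above 0.095 m and distance between cup_mid and socket above 0.09 m and contact force between the fingers and cup above 1 N), for 0.3 s.
2. it is level again (within 7 degrees), still in the air (angle between cup_mid's own z axis and vertical below 0.12 rad and height (world z) of cup_mid above 0.095 m and distance between cup_mid and socket above 0.055 m), for 0.1 s.
3. it is seated in the collar, not yet twisted (z of cup_mid in the frame of socket between 0.039 and 0.045 m and horizontal distance between cup_mid and socket below 0.004 m and angle between cup_mid's own z axis and vertical below 0.08 rad and angle between the x axis of cup_mid and the x axis of socket, either way round below 0.25 rad), for 0.1 s.
At the end, for the whole second after the job is handed in: The cup is seated in the collar (flange within 3 mm of the rim, within 4 mm of the axis, upright within 4.5 degrees), twisted clockwise to 40 degrees give or take 11, its lugs pushing the run switch, standing still (switch below 0.06 rad/s) and held by the gripper's fingers (over 3 N) (angle between the x axis of cup_mid and the x axis of socket, either way round between 0.5 and 0.9 rad and value of joint run_switch between 0.38 and 0.84 rad and velocity of joint run_switch between -0.06 and 0.06 rad/s and z of cup_mid in the frame of socket between 0.039 and 0.045 m and horizontal distance between cup_mid and socket below 0.004 m and angle between cup_mid's own z axis and vertical below 0.08 rad and contact force between the fingers and cup above 3 N); the arm keeps its last pose, push and grip.
It fails at once if the cup is twisted on into the lock click (value of joint run_switch above 1.15 rad).
It fails at once if the cup is tipped far beyond 45 degrees (over 70) (angle between cup_mid's own z axis and vertical above 1.22 rad).
It fails at once if the jar, dish or brush is moved by more than 30 mm (distance of any of jar_mid, dish_mid, brush_grip from where it was at the start of the episode above 0.03 m).
It also fails if it takes over 48 s, if anything falls off the work surface, if the arm or the gripper's body presses on something with over 40 N, if the wrist force passes 120 N, or if a joint passes its speed limit or range.

## Working session

There is one attempt and no reset: what is moved stays moved. The work goes in short steps, Python scripts to look and compute and a tool call to move; the robot and the scene stay as the last step left them, time stands still between calls to the robot, and variables do not carry over. Pictures are saved under pics/ and viewed, at most 10 in all, crops included, and the job is handed in when it is done.

Besides the shell and the picture viewer there is one more tool, called after ">>>" by a JSON object that holds its "method" and its "body", one argument or row to a line. carry_out: Moves the arm, as the interface text tells. Its arguments: {"type":"object","properties":{"targets":{"type":"array","items":{"type":"object","properties":{"dp":{"type":"array","items":{"type":"number"}},"yaw":{"type":"number"}}}},"fingers":{"type":"number"},"grip_force":{"type":"number"}},"required":["targets"]}

```bash
ls -la; mkdir -p pics; python3 - <<'E'
from rig import r
import cv2
s=r.sense(); print(s, r.tip_reach, [a for a in dir(r) if a[0]!='_'])
a=r.grab_frame("side");b=r.grab_frame("top")
cv2.imwrite("pics/side0.png",a[:,:,::-1]);cv2.imwrite("pics/top0.png",b[:,:,::-1])
for n in("side","top","wrist"):print(n,r.get_calibration(n))
E
```

```text
total 12
drwxr-xr-x  3 agent agent 4096 Dec  1 13:07 .
drwxr-xr-x 23 root  root  4096 Dec  1 13:07 ..
drwxr-xr-x  2 agent agent 4096 Dec  1 13:07 pics
{'clock': 0.0, 'qpos': array([-1.22641564e+00,  3.53605187e-01,  1.63413462e+00, -4.25838895e-05,
        1.15519218e+00, -2.41197676e-03]), 'qvel': array([-0.00076841, -0.00176311,  0.00176078,  0.00080791, -0.00174299,
       -0.00092773]), 'joint_efforts': array([ 3.51218223e-03, -6.05239320e+01, -3.42066193e+01,  1.99487604e-04,
        9.49419133e-03,  2.25404612e-06]), 'eef_pos': array([ 212.25224096, -587.36591241,  238.5882956 ]), 'tcp_rot': array([-3.14025324e+00,  3.57052345e-05,  3.46809904e-01]), 'contact_force': array([ 0.36520697, -0.38324783,  0.27749412]), 'wrist_torque': array([-0.02546686,  0.01789003,  0.03097991]), 'grasp_force': 0.0, 'opening': 1.0004776895331025} 8.0 ['MotionError', 'get_calibration', 'grab_frame', 'sense', 'sign_off', 'tip_reach']
side {'fx': 531.2316728610646, 'fy': 531.2316728610646, 'cx': 278.7022573584035, 'cy': 212.8397030531897, 'dist_coeffs': array([0.01730363, 0.        , 0.        , 0.        , 0.        ]), 'rvec': array([ 0.72855145, -2.41288329,  1.3629006 ]), 'tvec': array([ 467.76982976,  231.88291999, 1240.81798934])}
top {'fx': 379.3311327021292, 'fy': 379.3311327021292, 'cx': 276.2013314058251, 'cy': 211.88584275254985, 'dist_coeffs': array([-0.03536923,  0.        ,  0.        ,  0.        ,  0.        ]), 'rvec': array([ 2.14407824, -2.16643525,  0.08391403]), 'tvec': array([  17.62543192,  558.54338946, 1126.15710754])}
wrist {'fx': 336.7839600277242, 'fy': 336.7839600277242, 'cx': 276.57589193227193, 'cy': 221.042318169941, 'dist_coeffs': array([-0.08315023,  0.        ,  0.        ,  0.        ,  0.        ]), 'rvec': array([-2.33879912,  1.64017717,  0.27433632]), 'tvec': array([-624.43932163,  -41.8266536 ,  380.03427507])}
```

View pics/side0.png

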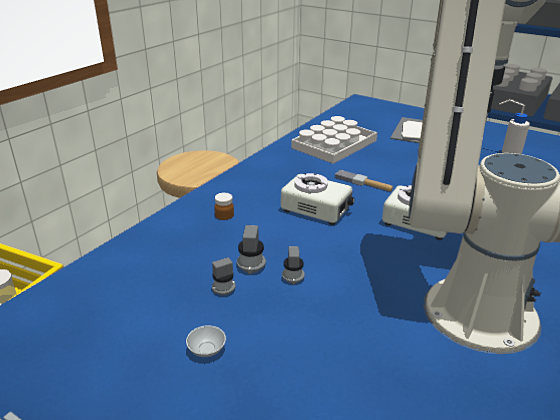

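View pics/top0.png

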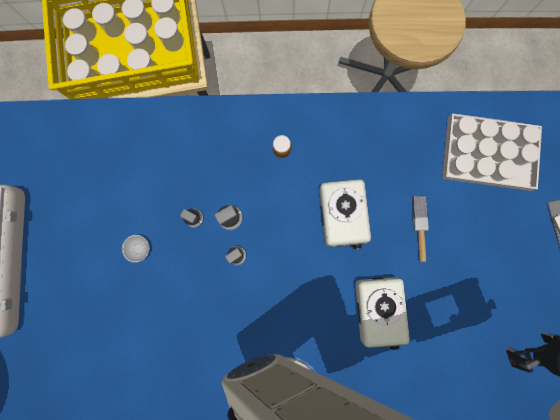

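```bash
cat > h.py <<'E'
import numpy as np, cv2
from rig import r
from scipy.spatial.transform import Rotation as Ro
def ray(cal,px,z):
    K=np.array([[cal["fx"],0,cal["cx"]],[0,cal["fy"],cal["cy"]],[0,0,1]])
    p=cv2.undistortPoints(np.float64(px).reshape(-1,1,2),K,cal["dist_coeffs"]).reshape(-1,2)
    R=cv2.Rodrigues(np.float64(cal["rvec"]))[0]; c=-R.T@np.float64(cal["tvec"])
    d=np.c_[p,np.ones(len(p))]@R
    return c+d*((z-c[2])/d[:,2])[:,None]
def tool(s=None):
    s=s or r.sense(); return np.array(s["eef_pos"]),Ro.from_euler("xyz",s["tcp_rot"])
def go(target):  # world target -> tool-axis shift
    p,R=tool(); return R.inv().apply(np.array(target)-p).round(1)
E
python3 - <<'E'
from h import *
c=r.get_calibration("top")
print("cup",ray(c,[(229,213),(192,214),(236,253)],112)[:,:2])
print("collar",ray(c,[(346,205),(386,307)],95)[:,:2])
print("dish,jar",ray(c,[(135,248),(282,145)],[20,65])[:,:2] if 0 else ray(c,[(135,248),(282,145)],40)[:,:2], "brush",ray(c,[(422,230)],10))
s=r.sense();print(s["qpos"][0],Ro.from_euler("xyz",s["tcp_rot"]).as_matrix().round(2))
b=cv2.imread("pics/top0.png");cv2.imwrite("pics/c1.png",cv2.resize(b[170:270,180:380],None,fx=4,fy=4,interpolation=cv2.INTER_CUBIC))
E
```

```text
cup [[548.43522471 143.66953928]
 [546.80863188 249.56261451]
 [435.3938318  123.54040718]]
collar [[ 569.30338728 -190.20392323]
 [ 281.24399926 -294.09089148]]
dish,jar [[452.4562345  441.11669369]
 [764.26998472  -8.14845977]] brush [[ 499.60224945 -434.40873029   10.        ]]
-1.2264443628173582 [[ 0.94  0.34 -0.  ]
 [ 0.34 -0.94  0.  ]
 [ 0.   -0.   -1.  ]]
```

View pics/c1.png

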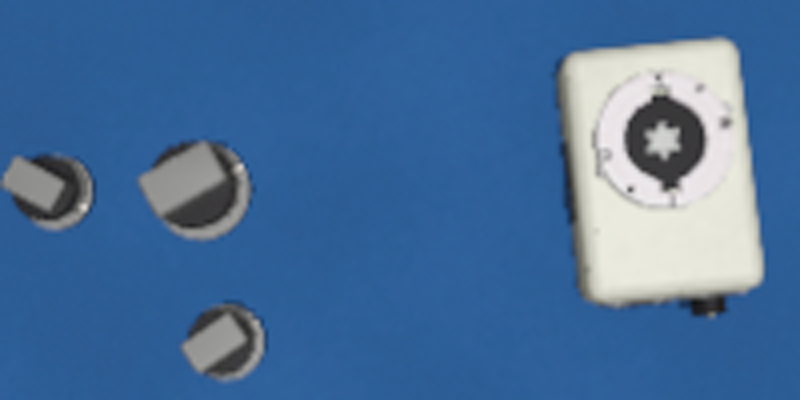

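>>> {"method": "carry_out", "body": {
  "targets": [
    {"dp": [48, -48, -5], "yaw": -8},
    {"dp": [95, -96, -10], "yaw": -16},
    {"dp": [142, -144, -15], "yaw": -24},
    {"dp": [190, -192, -20], "yaw": -32},
    {"dp": [238, -240, -25], "yaw": -40},
    {"dp": [285, -288, -30], "yaw": -48},
    {"dp": [332, -336, -35], "yaw": -56},
    {"dp": [380, -384, -40], "yaw": -64},
    {"dp": [428, -432, -45], "yaw": -72},
    {"dp": [475, -480, -50], "yaw": -80},
    {"dp": [520, -525, -55], "yaw": -90},
    {"dp": [565, -574, -60], "yaw": -100}
  ],
  "fingers": 1,
  "grip_force": 40
}}

```text
clock: 1.6
eef_pos: [526.0, 93.5, 294.9]
tcp_rot: [-3.141, 0.0, 2.098]
contact_force: [1.3, -0.8, 0.5]
opening: 1.001
grasp_force: 0.0
```

```bash
python3 - <<'E'
from h import *
s=r.sense();c=r.get_calibration("wrist");a=r.grab_frame("wrist");cv2.imwrite("pics/w1.png",a[:,:,::-1])
R=cv2.Rodrigues(c["rvec"])[0];cc=-R.T@c["tvec"];p,Rt=tool(s)
print(s["clock"],p,s["tcp_rot"],s["qpos"],"cam in tool",Rt.inv().apply(cc-p),Rt.inv().apply(R[2]))
t=r.grab_frame("top");cv2.imwrite("pics/top1.png",t[:,:,::-1])
E
```

```text
1.6 [526.01299468  93.47643586 294.94274258] [-3.14146966e+00  1.70190711e-04  2.09816206e+00] [ 1.73190538e-01  1.59788113e-01  1.76274791e+00 -2.15472935e-04
  1.21911297e+00 -3.54100954e-01] cam in tool [  84.36448228    1.07809283 -134.59296349] [-3.27059952e-01 -5.62703862e-04  9.45003424e-01]
```

View pics/w1.png

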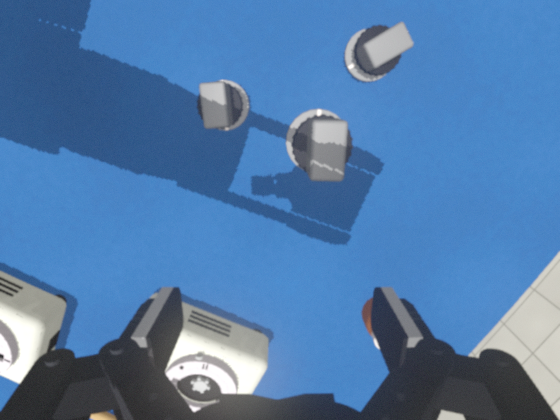

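```bash
cat >> h.py <<'E'
def rect(img,box,lo,hi,smax=60,vis=None):
    x0,y0,x1,y1=box; hsv=cv2.cvtColor(img,cv2.COLOR_RGB2HSV)[y0:y1,x0:x1]
    m=cv2.inRange(hsv,(0,0,lo),(180,smax,hi)); m=cv2.morphologyEx(m,cv2.MORPH_CLOSE,np.ones((5,5)))
    m=cv2.morphologyEx(m,cv2.MORPH_OPEN,np.ones((5,5)))
    cs=cv2.findContours(m,0,2)[0]; k=max(cs,key=cv2.contourArea)
    q=cv2.boxPoints(cv2.minAreaRect(k))+[x0,y0]
    return q
E
python3 - <<'E'
from h import *
im=cv2.imread("pics/w1.png")[:,:,::-1].copy();c=r.get_calibration("wrist")
for y in range(112,190,8): print(y,im[y,328],im[y,305])
for lo in(75,90,110):
    q=rect(im,(305,112,355,190),lo,200); w=ray(c,q,112)
    print(lo,q.round(0).tolist(),w.mean(0),[round(np.linalg.norm(w[i]-w[i-1]),1) for i in(1,2)],[round(np.degrees(np.arctan2(*(w[i]-w[i-1])[[1,0]])),1) for i in(1,2)])
# rough mill in wrist picture
w=ray(c,[(201,384)],95);print("mill collar rough",w)
E
```

```text
112 [195 196 199] [170 178 191]
120 [140 143 146] [152 152 155]
128 [197 199 199] [ 94  97 109]
136 [196 196 197] [73 76 89]
144 [136 138 142] [72 73 86]
152 [134 136 138] [ 86  90 100]
160 [133 135 138] [ 90  93 101]
168 [174 175 176] [71 76 85]
176 [128 130 133] [ 61  96 142]
184 [ 52  91 140] [ 53  89 138]
75 [[305.0, 112.0], [350.0, 112.0], [350.0, 180.0], [305.0, 180.0]] [545.42143189 162.32285217 112.        ] [np.float64(41.0), np.float64(63.1)] [np.float64(30.9), np.float64(-56.0)]
90 [[305.0, 112.0], [350.0, 112.0], [350.0, 180.0], [305.0, 180.0]] [545.42143189 162.32285217 112.        ] [np.float64(41.0), np.float64(63.1)] [np.float64(30.9), np.float64(-56.0)]
110 [[305.0, 112.0], [347.0, 112.0], [347.0, 180.0], [305.0, 180.0]] [544.20773265 161.59723039 112.        ] [np.float64(38.2), np.float64(63.1)] [np.float64(30.9), np.float64(-56.1)]
mill collar rough [[ 573.18385062 -172.95392319   95.        ]]
```

```bash
python3 - <<'E'
from h import *
s=r.sense();c=r.get_calibration("wrist");a=r.grab_frame("wrist");cv2.imwrite("pics/w2.png",a[:,:,::-1])
print(s["clock"],s["eef_pos"],s["tcp_rot"],abs(s["qvel"]).max())
np.save("w2.npy",c,allow_pickle=True)
E
```

```text
1.7 [527.47653828  96.39512886 295.06879295] [ 3.13937483e+00 -9.06814006e-04  2.10098391e+00] 0.07010140000199101
```

View pics/w2.png

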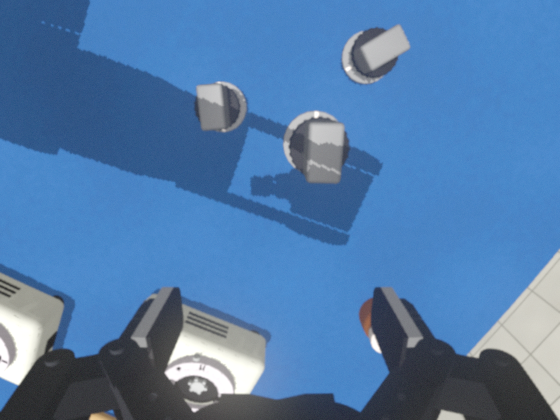

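```bash
python3 - <<'E'
from h import *
c=np.load("w2.npy",allow_pickle=True).item()
q=[(307,122),(342,123),(340,184),(306,183)];w=ray(c,q,112);print(w.round(0),w.mean(0))
print([np.linalg.norm(w[i]-w[i-1]).round(1) for i in range(4)],[np.degrees(np.arctan2(*(w[i]-w[i-1])[[1,0]])).round(1) for i in range(4)])
print("flange c",ray(c,[(316,145)],17),"collar",ray(c,[(198,387)],95))
t=r.get_calibration("top");print("top flange", ray(t,[(180+200/4,170+188/4)],17), "blk",ray(t,[(180+183/4,170+180/4)],112),"collar",ray(t,[(180+664/4,170+139/4)],95))
R=cv2.Rodrigues(c["rvec"])[0];print(-R.T@c["tvec"])
E
```

```text
[[517. 172. 112.]
 [545. 187. 112.]
 [575. 139. 112.]
 [546. 123. 112.]] [545.81287261 155.14613997 112.        ]
[np.float64(56.9), np.float64(32.1), np.float64(57.2), np.float64(32.9)] [np.float64(121.0), np.float64(29.2), np.float64(-58.2), np.float64(-151.1)]
flange c [[549.98402191 154.904975    17.        ]] collar [[ 572.05419503 -179.7980454    95.        ]]
top flange [[545.80077897 154.92949168  17.        ]] blk [[542.840538 152.910115 112.      ]] collar [[ 570.02519478 -190.22433254   95.        ]]
[485.56163646 169.45569148 429.72115885]
```

>>> {"method": "carry_out", "body": {
  "targets": [
    {"dp": [20, 23, 20], "yaw": 0},
    {"dp": [41, 45, 60], "yaw": 0},
    {"dp": [41, 45, 110], "yaw": 0},
    {"dp": [41, 45, 145], "yaw": 0},
    {"dp": [41, 45, 145], "yaw": 0}
  ]
}}

```text
clock: 2.38
eef_pos: [541.8, 147.8, 147.4]
tcp_rot: [-3.135, -0.001, 2.091]
contact_force: [0.1, -0.3, 0.3]
opening: 0.999
grasp_force: 0.0
```

```bash
python3 - <<'E'
from h import *
s=r.sense();c=r.get_calibration("wrist");a=r.grab_frame("wrist");cv2.imwrite("pics/w3.png",a[:,:,::-1])
np.save("w3.npy",c,allow_pickle=True)
print(s["clock"],s["eef_pos"],s["tcp_rot"],s["qpos"])
E
```

```text
2.375 [541.78757234 147.8134772  147.38878937] [-3.13548605e+00 -1.40722573e-03  2.09050952e+00] [ 2.63782453e-01  3.64741765e-01  1.84752023e+00 -2.29190756e-04
  9.35594597e-01 -2.55798473e-01]
```

View pics/w3.png

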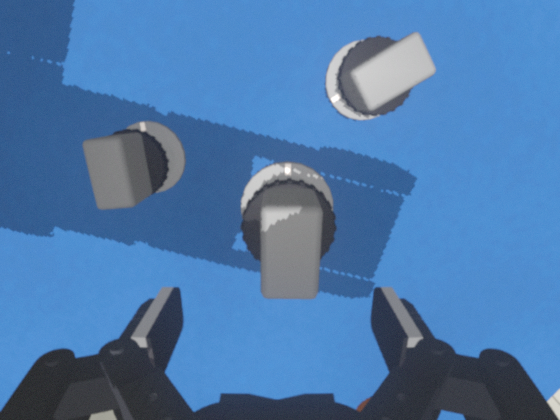

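```bash
python3 - <<'E'
from h import *
c=np.load("w3.npy",allow_pickle=True).item()
w=ray(c,[(261,208),(321,209),(317,298),(262,298)],112);print(w.round(0)[:,:2].tolist(),w.mean(0))
print([np.linalg.norm(w[i]-w[i-1]).round(1) for i in range(4)],[np.degrees(np.arctan2(*(w[i]-w[i-1])[[1,0]])).round(1) for i in range(4)])
p,R=tool();t=w.mean(0);t[2]=82;print(p,go(t),R.as_euler("xyz"))
E
```

```text
[[519.0, 173.0], [547.0, 188.0], [574.0, 141.0], [546.0, 125.0]] [546.36934137 156.62161024 112.        ]
[np.float64(54.7), np.float64(31.7), np.float64(54.2), np.float64(32.1)] [np.float64(119.5), np.float64(29.0), np.float64(-60.1), np.float64(-150.0)]
[543.3468048  148.32073114 149.4629369 ] [ 5.7  6.9 67.4] [-3.13899357e+00 -5.21884032e-04  2.09066605e+00]
```

>>> {"method": "carry_out", "body": {
  "targets": [
    {"dp": [6, 7, 0], "yaw": 0},
    {"dp": [6, 7, 35], "yaw": 0},
    {"dp": [6, 7, 66], "yaw": 0},
    {"dp": [6, 7, 66], "yaw": 0}
  ]
}}

```text
clock: 2.92
eef_pos: [546.9, 158.2, 83.7]
tcp_rot: [-3.14, -0.0, 2.092]
contact_force: [-1.6, -0.3, 0.6]
opening: 1.0
grasp_force: 0.0
```

>>> {"method": "carry_out", "body": {
  "targets": [
    {"dp": [0, 0, 0], "yaw": 0},
    {"dp": [0, 0, 0], "yaw": 0},
    {"dp": [0, 0, 0], "yaw": 0},
    {"dp": [0, 0, 0], "yaw": 0},
    {"dp": [0, 0, 0], "yaw": 0},
    {"dp": [0, 0, 0], "yaw": 0}
  ],
  "fingers": -1,
  "grip_force": 25
}}

```text
clock: 3.68
eef_pos: [547.3, 157.9, 84.7]
tcp_rot: [3.142, 0.0, 2.092]
contact_force: [-1.9, -1.5, 8.5]
opening: 0.396
grasp_force: 24.5
```

```bash
python3 - <<'E'
from h import *
im=cv2.imread("pics/top0.png")[:,:,::-1].copy();c=r.get_calibration("top")
q=rect(im,(312,172,378,255),150,255,70);w=ray(c,q,70)
print(q.round(1).tolist(),w.round(0)[:,:2].tolist(),w.mean(0)[:2],[np.linalg.norm(w[i]-w[i-1]).round(1) for i in range(4)],[np.degrees(np.arctan2(*(w[i]-w[i-1])[[1,0]])).round(1) for i in range(4)])
# dark bore + slots
g=cv2.cvtColor(im,cv2.COLOR_RGB2GRAY);x0,y0=330,188;m=(g[y0:222,x0:362]<110).astype(np.uint8)
cs=cv2.findContours(m,0,1)[0];k=max(cs,key=cv2.contourArea);print(cv2.minEnclosingCircle(k),cv2.contourArea(k))
M=np.zeros_like(m);cv2.drawContours(M,[k],-1,1,-1)
p=np.argwhere(M)[:,::-1]+[x0,y0];W=ray(c,p,95)[:,:2];print("bore c",W.mean(0))
for z in(95,): 
    d=W-(W.max(0)+W.min(0))/2; rr=np.linalg.norm(d,axis=1); f=d[rr>31]; print((W.max(0)+W.min(0))/2,np.degrees(np.arctan2(f[:,1],f[:,0])).round(0),rr.max())
E
python3 - <<'E'
import cv2
a=cv2.imread("pics/top0.png")[165:255,306:386]
b=cv2.imread("pics/side0.png")[165:229,270:360]
import numpy as np
A=cv2.resize(a,(480,540),interpolation=2);cv2.imwrite("pics/c2.png",A)
E
```

```text
[[320.3, 182.8], [364.3, 178.2], [371.0, 241.5], [327.0, 246.1]] [[639.0, -120.0], [651.0, -251.0], [465.0, -264.0], [453.0, -136.0]] [ 552.11064171 -192.63001656] [np.float64(187.1), np.float64(130.6), np.float64(187.1), np.float64(128.3)] [np.float64(4.7), np.float64(-84.6), np.float64(-176.0), np.float64(95.4)]
((14.5, 17.5), 11.597513198852539) 293.5
bore c [ 570.57019532 -189.83259654]
[ 568.02040506 -188.94688908] [  11.    6.    1.   -4.   12.  -15. -169. -180.] 33.86531302116203
```

View pics/c2.png

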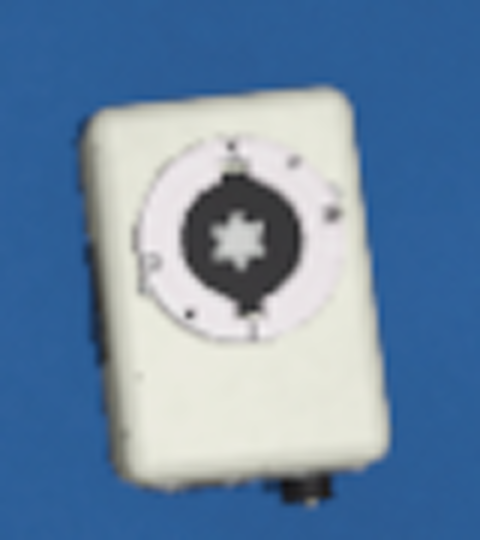

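>>> {"method": "carry_out", "body": {
  "targets": [
    {"dp": [0, 0, -20], "yaw": 0},
    {"dp": [0, 0, -60], "yaw": 0},
    {"dp": [0, 0, -100], "yaw": 0},
    {"dp": [0, 0, -100], "yaw": 0}
  ]
}}

```text
clock: 4.18
eef_pos: [549.1, 158.6, 186.8]
tcp_rot: [3.136, 0.001, 2.092]
contact_force: [0.9, 0.8, -3.5]
opening: 0.392
grasp_force: 26.6
```

```bash
python3 - <<'E'
from h import *
s=r.sense();print({k:s[k] for k in("eef_pos","tcp_rot","contact_force","opening","grasp_force")})
print(go([397.5,-180.6,127]),go([397.5,-180.6,185]))
E
```

```text
{'eef_pos': array([549.07949576, 158.60966659, 186.79497243]), 'tcp_rot': array([3.13610714e+00, 1.28687729e-03, 2.09205660e+00]), 'contact_force': array([ 0.89734324,  0.821219  , -3.52058229]), 'opening': 0.39177818724007313, 'grasp_force': 26.588365137577057}
[-218.6 -300.7   58.4] [-218.7 -300.4    0.4]
```

>>> {"method": "carry_out", "body": {
  "targets": [
    {"dp": [-20, -28, 0], "yaw": -7},
    {"dp": [-46, -63, 0], "yaw": -14},
    {"dp": [-72, -99, 0], "yaw": -22},
    {"dp": [-98, -135, 0], "yaw": -30},
    {"dp": [-124, -170, 0], "yaw": -38},
    {"dp": [-150, -206, 0], "yaw": -46},
    {"dp": [-176, -242, 0], "yaw": -54},
    {"dp": [-200, -275, 10], "yaw": -60},
    {"dp": [-219, -300, 35], "yaw": -65},
    {"dp": [-219, -300, 58], "yaw": -65},
    {"dp": [-219, -300, 58], "yaw": -65},
    {"dp": [-219, -300, 58], "yaw": -65}
  ],
  "grip_force": 20
}}

```text
clock: 5.68
eef_pos: [396.2, -181.0, 125.9]
tcp_rot: [3.141, -0.001, -3.056]
contact_force: [0.3, 0.7, -2.9]
opening: 0.397
grasp_force: 26.4
```

```bash
python3 - <<'E'
from h import *
s=r.sense();print({k:s[k] for k in("clock","qpos","eef_pos","tcp_rot","contact_force","opening","grasp_force")})
print(go([475.2,-173.8,127]))
for n in("side","top","wrist"): cv2.imwrite(f"pics/{n}3.png",r.grab_frame(n)[:,:,::-1])
E
```

```text
{'clock': 5.675, 'qpos': array([-4.31996424e-01,  2.19672010e-01,  2.12672790e+00,  9.84743895e-05,
        7.95850982e-01, -2.08808236e+00]), 'eef_pos': array([ 396.17007709, -180.97241275,  125.89638942]), 'tcp_rot': array([ 3.14120603e+00, -5.37350970e-04, -3.05637187e+00]), 'contact_force': array([ 0.27536489,  0.70981753, -2.92849419]), 'opening': 0.3965478605552223, 'grasp_force': 26.35554939508438}
[-79.4   0.4  -1.1]
```

View pics/side3.png

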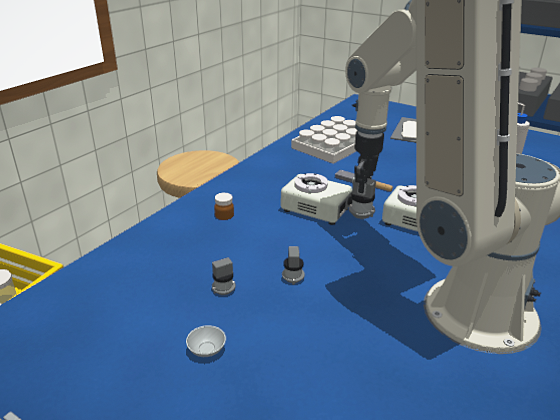

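>>> {"method": "carry_out", "body": {
  "targets": [
    {"dp": [-10, 0, 0], "yaw": 0},
    {"dp": [-18, 0, 0], "yaw": 0},
    {"dp": [-26, 0, 0], "yaw": 0},
    {"dp": [-33, 0, 0], "yaw": 0},
    {"dp": [-40, 0, 0], "yaw": 0},
    {"dp": [-46, 0, 0], "yaw": 0}
  ]
}}

```text
clock: 6.58
eef_pos: [442.1, -177.2, 125.8]
tcp_rot: [3.141, -0.001, -3.057]
contact_force: [-5.4, -0.7, -1.9]
opening: 0.391
grasp_force: 26.8
```

>>> {"method": "carry_out", "body": {
  "targets": [
    {"dp": [-6, 0, 0], "yaw": 0},
    {"dp": [-12, 0, 0], "yaw": 0},
    {"dp": [-18, 0, 0], "yaw": 0},
    {"dp": [-18, 0, 0], "yaw": 0}
  ]
}}

```text
clock: 7.08
eef_pos: [460.5, -175.8, 126.0]
tcp_rot: [3.142, 0.0, -3.057]
contact_force: [-3.5, 0.0, -1.0]
opening: 0.393
grasp_force: 27.0
```

```bash
python3 - <<'E'
from h import *
s=r.sense();print({k:s[k] for k in("clock","eef_pos","tcp_rot","contact_force","wrist_torque","opening","grasp_force")})
print(go([475.2,-173.8,127]))
a=r.grab_frame("side");b=r.grab_frame("wrist");cv2.imwrite("pics/s4.png",a[:,:,::-1])
a=cv2.resize(a[140:260,280:440],(533,400),interpolation=2);b=cv2.resize(b,(267,200))
o=np.zeros((400,800,3),np.uint8);o[:,:533]=a;o[:200,533:]=b;cv2.imwrite("pics/c4.png",o[:,:,::-1])
E
```

```text
{'clock': 7.075, 'eef_pos': array([ 460.46511527, -175.77337191,  125.97886745]), 'tcp_rot': array([ 3.14157215e+00,  4.14483427e-04, -3.05658061e+00]), 'contact_force': array([-3.52204366,  0.03198016, -1.03422825]), 'wrist_torque': array([ 0.07815003,  0.64187727, -0.00184472]), 'opening': 0.39339604745734474, 'grasp_force': 26.989985704421997}
[-14.8   0.7  -1. ]
```

View pics/c4.png

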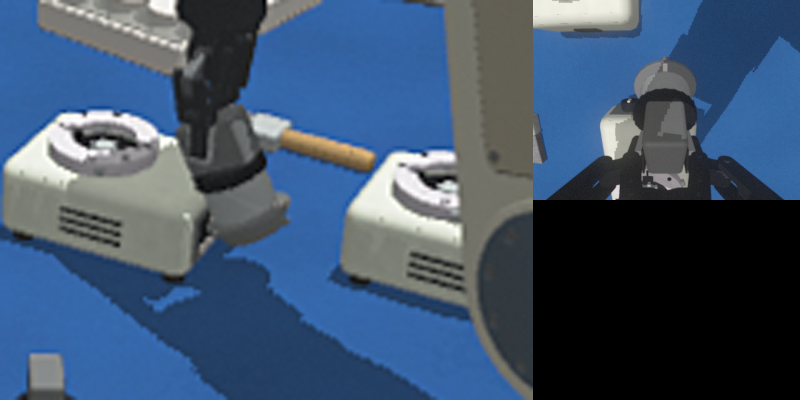

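>>> {"method": "carry_out", "body": {
  "targets": [
    {"dp": [-5, 0, 0], "yaw": 0},
    {"dp": [-10, 0, 0], "yaw": 0},
    {"dp": [-15, 0, 0], "yaw": 0},
    {"dp": [-15, 0, 0], "yaw": 0},
    {"dp": [-15, 0, 0], "yaw": 0}
  ]
}}

```text
clock: 7.8
eef_pos: [474.6, -174.5, 125.8]
tcp_rot: [3.141, -0.0, -3.057]
contact_force: [-5.3, 0.3, -2.4]
opening: 0.394
grasp_force: 26.6
```

```bash
python3 - <<'E'
from h import *
s=r.sense();print({k:s[k] for k in("clock","eef_pos","tcp_rot","contact_force","wrist_torque","opening","grasp_force")})
a=r.grab_frame("side");b=r.grab_frame("wrist");cv2.imwrite("pics/s5.png",a[:,:,::-1])
a=cv2.resize(a[140:260,280:440],(533,400),interpolation=2);b=cv2.resize(b,(267,200))
o=np.zeros((400,800,3),np.uint8);o[:,:533]=a;o[:200,533:]=b;cv2.imwrite("pics/c5.png",o[:,:,::-1])
E
```

```text
{'clock': 7.8, 'eef_pos': array([ 474.64173649, -174.48480776,  125.79581091]), 'tcp_rot': array([ 3.14135781e+00, -4.02245219e-04, -3.05668763e+00]), 'contact_force': array([-5.26946697,  0.31834358, -2.3514166 ]), 'wrist_torque': array([ 0.06174   ,  0.82491712, -0.01623006]), 'opening': 0.3936219629108983, 'grasp_force': 26.62014216184616}
```

View pics/c5.png

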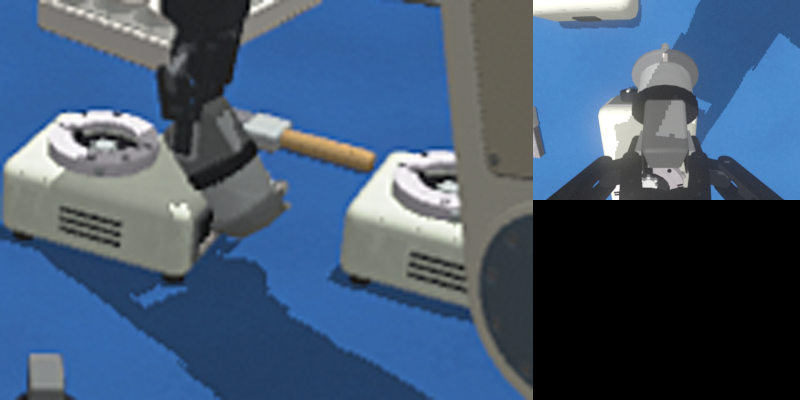

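```bash
cat > tilt.py <<'E'
from h import *
def proj(name,W):
    c=r.get_calibration(name);K=np.array([[c["fx"],0,c["cx"]],[0,c["fy"],c["cy"]],[0,0,1]])
    return cv2.projectPoints(np.float64(W),c["rvec"],c["tvec"],K,c["dist_coeffs"])[0].reshape(-1,2)
def feats(th,g=4,yaw=5.,sgn=1):
    p=np.array(r.sense()["eef_pos"])+[0,0,11+g]
    a=np.radians(yaw);ux=np.array([np.cos(a),np.sin(a),0]);t=np.radians(th);s,c=np.sin(t),np.cos(t)
    P=lambda x,z:p+ux*(x*c+z*s)*1+np.array([0,0,z*c-x*s])
    return np.array([P(-36,-77-g),P(0,-77-g),P(0,-34-g),P(38,-77-g)])
E
python3 - <<'E'
from tilt import *
for th in(0,25,35,40,45,50,55,60):
    f=feats(th);print(th,((proj("side",f)-[280,140])*400/120).round(0).tolist(),(proj("wrist",f)*.477+[533,0]).round(0).tolist())
E
```

```text
0 [[225.0, 216.0], [187.0, 206.0], [190.0, 163.0], [147.0, 196.0]] [[664.0, 89.0], [665.0, 115.0], [664.0, 130.0], [665.0, 140.0]]
25 [[260.0, 202.0], [223.0, 208.0], [207.0, 164.0], [186.0, 215.0]] [[664.0, 66.0], [664.0, 92.0], [664.0, 118.0], [665.0, 113.0]]
35 [[272.0, 192.0], [237.0, 205.0], [214.0, 162.0], [202.0, 218.0]] [[664.0, 58.0], [664.0, 83.0], [664.0, 114.0], [665.0, 103.0]]
40 [[276.0, 186.0], [244.0, 202.0], [217.0, 161.0], [210.0, 218.0]] [[664.0, 55.0], [664.0, 79.0], [664.0, 113.0], [665.0, 98.0]]
45 [[281.0, 180.0], [250.0, 199.0], [219.0, 159.0], [218.0, 218.0]] [[664.0, 51.0], [664.0, 75.0], [664.0, 111.0], [665.0, 93.0]]
50 [[284.0, 173.0], [256.0, 195.0], [222.0, 157.0], [226.0, 217.0]] [[664.0, 48.0], [664.0, 72.0], [664.0, 110.0], [664.0, 88.0]]
55 [[287.0, 166.0], [261.0, 190.0], [225.0, 155.0], [234.0, 215.0]] [[664.0, 46.0], [664.0, 68.0], [664.0, 109.0], [664.0, 83.0]]
60 [[289.0, 158.0], [266.0, 185.0], [227.0, 153.0], [242.0, 213.0]] [[664.0, 44.0], [664.0, 65.0], [664.0, 108.0], [664.0, 78.0]]
```

>>> {"method": "carry_out", "body": {
  "targets": [
    {"dp": [10, 0, 0], "yaw": 0},
    {"dp": [40, 0, 0], "yaw": 0},
    {"dp": [80, 0, 0], "yaw": 0},
    {"dp": [80, 0, -40], "yaw": 0},
    {"dp": [80, 0, -80], "yaw": 0},
    {"dp": [80, 0, -80], "yaw": 0}
  ]
}}

```text
clock: 8.65
eef_pos: [397.5, -182.5, 208.9]
tcp_rot: [-3.138, 0.007, -3.057]
contact_force: [0.4, -1.2, -4.3]
opening: 0.392
grasp_force: 29.0
```

>>> {"method": "carry_out", "body": {
  "targets": [
    {"dp": [0, 0, 0], "yaw": 10},
    {"dp": [0, 0, 0], "yaw": 20},
    {"dp": [0, 0, 0], "yaw": 30},
    {"dp": [0, 0, 0], "yaw": 40},
    {"dp": [0, 0, 0], "yaw": 50},
    {"dp": [0, 0, 0], "yaw": 60},
    {"dp": [0, 0, 0], "yaw": 70},
    {"dp": [0, 0, 0], "yaw": 80},
    {"dp": [0, 0, 0], "yaw": 90}
  ]
}}

```text
clock: 9.78
eef_pos: [394.7, -181.2, 204.6]
tcp_rot: [-3.141, -0.0, 1.65]
contact_force: [0.0, 0.4, -3.6]
opening: 0.396
grasp_force: 28.9
```

>>> {"method": "carry_out", "body": {
  "targets": [
    {"dp": [0, 0, 0], "yaw": 10},
    {"dp": [0, 0, 0], "yaw": 20},
    {"dp": [0, 0, 0], "yaw": 30},
    {"dp": [0, 0, 0], "yaw": 40},
    {"dp": [0, 0, 0], "yaw": 50},
    {"dp": [0, 0, 0], "yaw": 60},
    {"dp": [0, 0, 0], "yaw": 70},
    {"dp": [0, 0, 0], "yaw": 80},
    {"dp": [0, 0, 0], "yaw": 90},
    {"dp": [0, 0, 0], "yaw": 90}
  ]
}}

```text
clock: 11.02
eef_pos: [394.7, -181.1, 204.8]
tcp_rot: [-3.141, 0.001, 0.086]
contact_force: [-0.3, 0.1, -3.6]
opening: 0.395
grasp_force: 28.9
```

```bash
python3 - <<'E'
from h import *
s=r.sense();print({k:s[k] for k in("clock","qpos","eef_pos","tcp_rot","contact_force","wrist_torque","opening","grasp_force")})
S=np.array([571,-190.5]);a=np.radians(5)
T=lambda x,y,z:np.r_[S+np.array([x*np.cos(a)-y*np.sin(a),x*np.sin(a)+y*np.cos(a)]),z]
for x,z in((-205,200),(-205,126),(-150,126)): print(T(x,25,z),go(T(x,25,z)))
a=r.grab_frame("side");b=r.grab_frame("wrist")
a=cv2.resize(a[140:260,280:440],(533,400),interpolation=2);b=cv2.resize(b,(267,200))
o=np.zeros((400,800,3),np.uint8);o[:,:533]=a;o[:200,533:]=b;cv2.imwrite("pics/c6.png",o[:,:,::-1])
E
```

```text
{'clock': 11.025, 'qpos': array([-4.33818473e-01,  9.40972268e-02,  2.05738623e+00,  8.08869302e-05,
        9.91071540e-01,  1.05079070e+00]), 'eef_pos': array([ 394.65514586, -181.14620737,  204.80365552]), 'tcp_rot': array([-3.14105579e+00,  8.01533370e-04,  8.61430259e-02]), 'contact_force': array([-0.27547987,  0.10281845, -3.58929762]), 'wrist_torque': array([-0.01419196,  0.09132722,  0.02716041]), 'opening': 0.3951732842729865, 'grasp_force': 28.895916044712067}
[ 364.60119332 -183.46205981  200.        ] [-30.1  -0.3   4.8]
[ 364.60119332 -183.46205981  126.        ] [-30.1  -0.2  78.8]
[ 419.39190172 -178.66849396  126.        ] [24.9 -0.3 78.8]
```

>>> {"method": "carry_out", "body": {
  "targets": [
    {"dp": [-16, -4, 0], "yaw": 0},
    {"dp": [-32, -8, 10], "yaw": 0},
    {"dp": [-32, -8, 50], "yaw": 0},
    {"dp": [-32, -8, 90], "yaw": 0},
    {"dp": [-32, -8, 106], "yaw": 0},
    {"dp": [-32, -8, 106], "yaw": 0}
  ]
}}

```text
clock: 11.88
eef_pos: [360.9, -175.4, 99.1]
tcp_rot: [-3.14, 0.003, 0.086]
contact_force: [0.4, 0.0, -4.7]
opening: 0.391
grasp_force: 28.8
```

>>> {"method": "carry_out", "body": {
  "targets": [
    {"dp": [6, 0, 0], "yaw": 0},
    {"dp": [12, 0, 0], "yaw": 0},
    {"dp": [18, 0, 0], "yaw": 0},
    {"dp": [24, 0, 0], "yaw": 0},
    {"dp": [30, 0, 0], "yaw": 0},
    {"dp": [36, 0, 0], "yaw": 0},
    {"dp": [41, 0, 0], "yaw": 0},
    {"dp": [46, 0, 0], "yaw": 0},
    {"dp": [46, 0, 0], "yaw": 0}
  ]
}}

```text
clock: 13.0
eef_pos: [407.9, -171.8, 99.8]
tcp_rot: [-3.141, 0.002, 0.086]
contact_force: [-2.8, 0.2, -4.5]
opening: 0.396
grasp_force: 29.4
```

```bash
python3 - <<'E'
from h import *
s=r.sense();print({k:s[k] for k in("clock","eef_pos","tcp_rot","contact_force","wrist_torque","opening","grasp_force")})
a=r.grab_frame("side");b=r.grab_frame("wrist");cv2.imwrite("pics/w7.png",b[:,:,::-1])
a=cv2.resize(a[140:260,280:440],(467,350),interpolation=2);b=cv2.resize(b[:250,140:420],(333,297))
o=np.zeros((350,800,3),np.uint8);o[:,:467]=a;o[:297,467:]=b;cv2.imwrite("pics/c7.png",o[:,:,::-1])
E
```

```text
{'clock': 13.0, 'eef_pos': array([ 407.91198103, -171.78404986,   99.78375118]), 'tcp_rot': array([-3.14088338e+00,  1.70135247e-03,  8.56419066e-02]), 'contact_force': array([-2.82679405,  0.15098982, -4.45858459]), 'wrist_torque': array([0.08425379, 0.79489728, 0.07315911]), 'opening': 0.3964374278563966, 'grasp_force': 29.363591372966766}
```

View pics/c7.png

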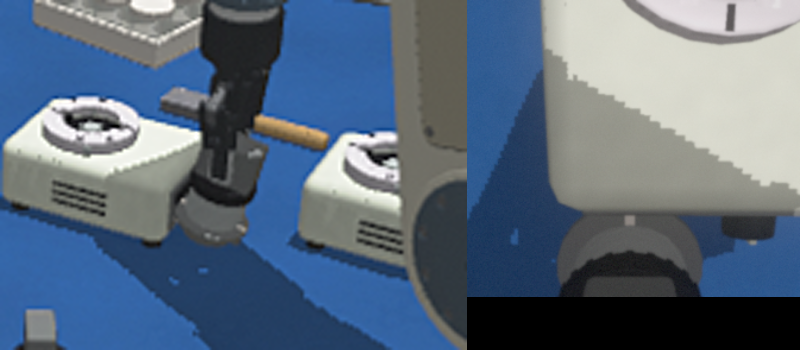

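>>> {"method": "carry_out", "body": {
  "targets": [
    {"dp": [4, 0, 0], "yaw": 0},
    {"dp": [7, 0, 0], "yaw": 0},
    {"dp": [10, 0, 0], "yaw": 0},
    {"dp": [10, 0, 0], "yaw": 0},
    {"dp": [-5, 0, 0], "yaw": 0},
    {"dp": [-10, 0, 6], "yaw": 0},
    {"dp": [-10, 0, 12], "yaw": 0},
    {"dp": [-10, 0, 15], "yaw": 0},
    {"dp": [-10, 0, 15], "yaw": 0}
  ]
}}

```text
clock: 14.22
eef_pos: [398.6, -173.0, 84.6]
tcp_rot: [-3.141, 0.0, 0.085]
contact_force: [0.5, 0.6, -3.9]
opening: 0.396
grasp_force: 29.5
```

>>> {"method": "carry_out", "body": {
  "targets": [
    {"dp": [0, 0, 0], "yaw": 0},
    {"dp": [0, 0, 0], "yaw": 0},
    {"dp": [0, 0, 0], "yaw": 0}
  ],
  "fingers": 0.1
}}

```text
clock: 14.6
eef_pos: [398.8, -173.1, 85.2]
tcp_rot: [3.141, -0.001, 0.085]
contact_force: [-0.2, -0.3, 0.1]
opening: 0.551
grasp_force: 0.0
```

```bash
python3 - <<'E'
from h import *
s=r.sense();print({k:s[k] for k in("clock","eef_pos","tcp_rot","contact_force","wrist_torque","opening","grasp_force")})
a=r.grab_frame("side");c=r.get_calibration("wrist");b=r.grab_frame("wrist");cv2.imwrite("pics/w8.png",b[:,:,::-1]);np.save("w8.npy",c,allow_pickle=True)
a=cv2.resize(a[140:260,280:440],(400,300),interpolation=2);b=cv2.resize(b[:,110:450],(400,494))
o=np.zeros((494,800,3),np.uint8);o[:300,:400]=a;o[:,400:]=b;cv2.imwrite("pics/c8.png",o[:,:,::-1])
E
```

```text
{'clock': 14.6, 'eef_pos': array([ 398.80063673, -173.1004217 ,   85.16818599]), 'tcp_rot': array([ 3.14132964e+00, -5.65896206e-04,  8.50229490e-02]), 'contact_force': array([-0.19262637, -0.33894468,  0.14472109]), 'wrist_torque': array([ 0.04445085,  0.04265877, -0.01500081]), 'opening': 0.5510699900166884, 'grasp_force': 0.0}
```

View pics/c8.png

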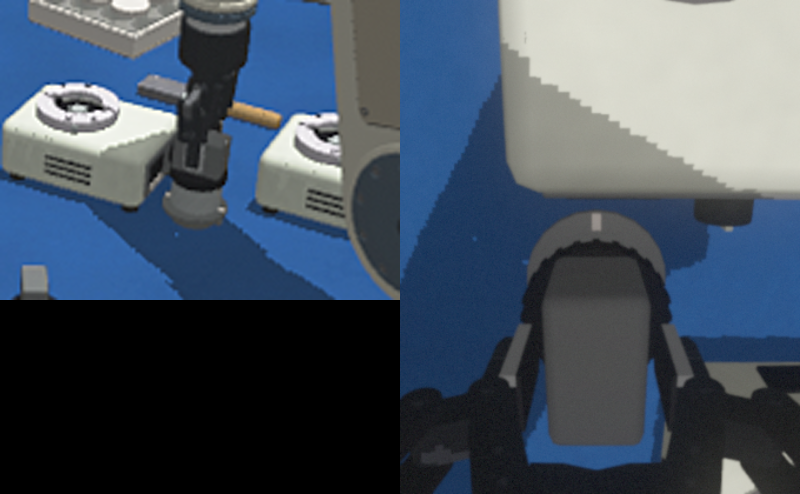

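```bash
python3 - <<'E'
from h import *
c=np.load("w8.npy",allow_pickle=True).item();p,R=tool()
f=lambda u,v:(110+(u-400)/1.1765,v/1.1765)
for n,q,z in(("pointer",f(597,222),20),("flange edge",f(597,212),20),("blk far L",f(547,445),112),("blk far R",f(646,445),112),("blk near L",f(543,300),112),("near R",f(652,300),112)):
    print(n,R.inv().apply(ray(c,[q],z)[0]-p).round(1))
im=cv2.imread("pics/w8.png");u=277
print([(v,im[v,u].tolist()) for v in range(206,270,4)])
E
```

```text
pointer [36.8  0.1 65.1]
flange edge [42.1  0.1 65.1]
blk far L [-20.9 -17.7 -26.9]
blk far R [-21.   17.1 -26.9]
blk near L [ 35.1 -16.4 -26.9]
near R [ 35.1  16.2 -26.9]
[(206, [28, 26, 31]), (210, [24, 26, 22]), (214, [35, 27, 29]), (218, [47, 48, 46]), (222, [55, 58, 57]), (226, [58, 55, 56]), (230, [55, 57, 58]), (234, [59, 61, 57]), (238, [55, 56, 55]), (242, [60, 60, 60]), (246, [62, 61, 59]), (250, [59, 60, 59]), (254, [68, 68, 66]), (258, [75, 75, 71]), (262, [77, 75, 78]), (266, [76, 77, 78])]
```

>>> {"method": "carry_out", "body": {
  "targets": [
    {"dp": [0, 0, 0], "yaw": 0},
    {"dp": [0, 0, 0], "yaw": 0},
    {"dp": [0, 0, 0], "yaw": 0},
    {"dp": [0, 0, 0], "yaw": 0}
  ],
  "fingers": -1,
  "grip_force": 40
}}

```text
clock: 15.2
eef_pos: [398.7, -173.1, 85.1]
tcp_rot: [3.141, -0.0, 0.085]
contact_force: [0.6, 1.2, 5.0]
opening: 0.392
grasp_force: 40.2
```

>>> {"method": "carry_out", "body": {
  "targets": [
    {"dp": [0, 0, -15], "yaw": 0},
    {"dp": [0, 0, -50], "yaw": 0},
    {"dp": [0, 0, -95], "yaw": 0},
    {"dp": [0, 0, -125], "yaw": 0},
    {"dp": [20, 10, -125], "yaw": 0},
    {"dp": [40, 22, -125], "yaw": 0},
    {"dp": [58, 32, -125], "yaw": 0},
    {"dp": [58, 32, -125], "yaw": 0},
    {"dp": [58, 32, -125], "yaw": 0}
  ]
}}

```text
clock: 16.32
eef_pos: [457.7, -199.5, 209.1]
tcp_rot: [-3.14, 0.002, 0.085]
contact_force: [-0.9, 0.1, -3.0]
opening: 0.4
grasp_force: 41.1
```

```bash
python3 - <<'E'
from h import *
s=r.sense();c=r.get_calibration("wrist");b=r.grab_frame("wrist");cv2.imwrite("pics/w9.png",b[:,:,::-1]);np.save("w9.npy",[c,s],allow_pickle=True)
t=r.grab_frame("top");cv2.imwrite("pics/top9.png",t[:,:,::-1])
print({k:s[k] for k in("clock","eef_pos","tcp_rot","contact_force","wrist_torque","opening","grasp_force")})
g=cv2.cvtColor(b,cv2.COLOR_RGB2GRAY);p,R=tool(s)
m=cv2.morphologyEx((g<100).astype(np.uint8),cv2.MORPH_OPEN,np.ones((3,3)))
for k in sorted(cv2.findContours(m[:260],0,1)[0],key=cv2.contourArea)[::-1][:6]:
    x,y,w,h=cv2.boundingRect(k);print("blob",(x,y,w,h),cv2.contourArea(k), ray(c,[(x+w/2,y+h/2)],95)[0].round(0))
col=lambda u:[int(v) for v in g[0:260:6,u]]
print(col(277),col(285))
E
```

```text
{'clock': 16.325, 'eef_pos': array([ 457.71159917, -199.49366771,  209.09906184]), 'tcp_rot': array([-3.14049776e+00,  2.19180170e-03,  8.49864686e-02]), 'contact_force': array([-0.88254524,  0.07445109, -3.01176572]), 'wrist_torque': array([ 0.04163079, -0.00549505,  0.00485315]), 'opening': 0.4001942771141173, 'grasp_force': 41.11214518547058}
blob (0, 0, 560, 260) 50612.0 [ 526. -196.   95.]
blob (234, 44, 70, 69) 2200.5 [ 560. -185.   95.]
blob (498, 200, 62, 60) 2002.5 [ 467. -409.   95.]
blob (527, 73, 33, 113) 1991.5 [ 547. -395.   95.]
blob (511, 176, 16, 23) 154.5 [ 501. -388.   95.]
blob (122, 97, 17, 20) 109.5 [534. -88.  95.]
[148, 237, 107, 108, 105, 104, 102, 207, 222, 222, 222, 221, 223, 203, 77, 75, 78, 76, 74, 160, 146, 87, 129, 169, 169, 165, 166, 167, 164, 166, 97, 166, 163, 104, 97, 46, 43, 68, 70, 68, 66, 70, 70, 73] [150, 229, 106, 106, 107, 104, 101, 99, 98, 217, 217, 219, 136, 96, 85, 79, 82, 79, 82, 167, 179, 172, 153, 167, 169, 166, 168, 167, 167, 166, 104, 106, 105, 105, 104, 41, 42, 65, 70, 70, 69, 70, 70, 75]
```

```bash
python3 - <<'E'
from h import *
c,s=np.load("w9.npy",allow_pickle=True);b=cv2.imread("pics/w9.png");g=cv2.cvtColor(b,cv2.COLOR_BGR2GRAY)
# rectify the rim plane z=95 to a 2 mm grid in mill axes about (571,-190.5): rows = x_m from +60 down to -60, cols = y_m from +60 to -60
a=np.radians(5);xs=np.arange(60,-62,-3);ys=np.arange(60,-62,-2.)
K=np.array([[c["fx"],0,c["cx"]],[0,c["fy"],c["cy"]],[0,0,1]])
X,Y=np.meshgrid(xs,ys,indexing="ij")
W=np.stack([571+X*np.cos(a)-Y*np.sin(a),-190.5+X*np.sin(a)+Y*np.cos(a),95+0*X],-1).reshape(-1,3)
p=cv2.projectPoints(W,c["rvec"],c["tvec"],K,c["dist_coeffs"])[0].reshape(X.shape+(2,)).astype(np.float32)
q=cv2.remap(g,p[...,0],p[...,1],1,borderValue=0)
for x,row in zip(xs,q): print("%4d "%x+"".join("%x"%(v//16) for v in row))
E
```

```text
60 0000000000000000000000000000000000000000000000000000000000000
  57 0000000000000000000000000000000000000000000000000000000000000
  54 0000000000000000000000000000000000000000000000000000000000000
  51 0000000000000000000000000000000000000000000000000000000000000
  48 0000000000000000000000000000000000000000000000000000000000000
  45 0000000000000000000000000000000000000000000000000000000000000
  42 0000000000000000000000000000000000000000000000000000000000000
  39 8cddeeeeeeeeeeefffffffffed9888888adeeefffffedeeffffffffeedc77
  36 7cddeeeeeeeeeeffffffeefffeccdeddccefffefffe77aeefffffffeedc77
  33 7cdddeeeeeeeefffffeefffffeb998789cefffffeffedfffeefffffeedc87
  30 7cddeeeeeeeeffffeffffffeb9766666679cffffffffffffeeeffffeedc77
  27 8cddeeeeeeeffffeeffffd966666666666666aefffffffffffeefffeedc77
  24 7cddeeeeeefffeeefffd76666666666666666668effffefffeeeeefeedc77
  21 7cddeeedeeefeefeffb6666666666666666666667dffffefffeedcdeedc77
  18 8cddeeeeefffeefff9666666666666666666666666dfffffffffecceedc77
  15 8cddeeeeeffeefffa66666666666666666666666666dffffffffecceedc77
  12 8cddeeeeefdbbeee666666666
[... 944 characters left out ...]
448abbbbbbbbbbbccceffeeeeedc77
 -33 7999aaaaaaaa99546abbaaaaaa86555669abbaabbbbbbaaaabbeeeeeddc77
 -36 7999aaaaaaaaaa99aaaaabaaaa9999999aabbbbbbbaaaaaaaaaaaeebacb77
 -39 799aaaaaaaaaaaaa9aaaaaaaaabbb89bbbbbbaaaaaa9aaaaaaaaaaaaa9977
 -42 699aaaaaaaaaaaaaaa99aaaaaaaaa68aaaaaaaaaa9aaaaaaaaaaaaaaa9977
 -45 6999aaaaaaaaaaaaaaaaaa9aaaaaa68aaaaaa9aaaaaaaaaaaaaaaaaaa9976
 -48 699aaaaaaaaaaaaaaaaaaaaaaaaa9999aaaaaaaaaaaaaaaaaaaaaaaaa9976
 -51 6999aaaaaaaaaaaaaaaaaaaaaaaaaaaaaaaaaaaaaaaaaaaaaaaaaaaaa9976
 -54 6999aaaaaaaaaaaaaaaaaaaaaaaaaaaaaaaaaaaaaaaaaaaaaaaaaaaaa9976
 -57 6999aaaaaaaaaaaaaaaaaaaaaaaaaaaaaaaaaaaaaaaaaaaaaaaaaaaaa9966
 -60 6999aaaaaaaaaaaaaaaaaaaaaaaaaaaaaaaaaaaaaaaaaaaaaaaaaaaa99976
```

```bash
python3 - <<'E'
from h import *
c,s=np.load("w9.npy",allow_pickle=True);b=cv2.imread("pics/w9.png");g=cv2.cvtColor(b,cv2.COLOR_BGR2GRAY);p0,R=tool(s)
K=np.array([[c["fx"],0,c["cx"]],[0,c["fy"],c["cy"]],[0,0,1]])
def show(z,xs,ys):
    X,Y=np.meshgrid(xs,ys,indexing="ij");W=p0+R.apply(np.stack([X,Y,z+0*X],-1).reshape(-1,3))
    p=cv2.projectPoints(W,c["rvec"],c["tvec"],K,c["dist_coeffs"])[0].reshape(X.shape+(2,)).astype(np.float32)
    for x,row in zip(xs,cv2.remap(g,p[...,0],p[...,1],1)): print("%4d "%x+"".join("%x"%(v//8%16) if v<128 else "#" for v in row))
show(65,np.arange(50,16,-1.),np.arange(-48,49,2.));print()
show(-27,np.arange(44,-34,-3.),np.arange(-30,31,1.))
E
```

```text
50 a###############################################d
  49 a###############################################c
  48 b###############################################d
  47 c###############################################c
  46 c###############################################c
  45 d###############################################d
  44 d###############################################c
  43 d######################fef######################c
  42 d###################eccccccde###################c
  41 d#################eccdd##edccc##################c
  40 d################dcdddd###dddccf################c
  39 d###############dcddddd###dddddce###############c
  38 d##############ccccdddd###ddddddce##############c
  37 d#############dcccdccdd###dddcdddc##############c
  36 d############fcccdccdcd###cddddcddc#############c
  35 d############cccdccddcc###ddddddddce############c
  34 c###########dcccccdcccc###cddcdddddc############c
  33 c###########ccccccccccd###cdcdccddccc##########fc
  32 c##########ccccccccdccc##eccccdcccdccf#########dc
  31 c##########ccccccccccccdddddcccdcccccc#########cc
  
[... 1810 characters left out ...]
bbbbbbbbbbbbbba666555555455455
  -4 434444444355559aabbbbbbbbbbbbbbbbbbbbbbbbbbbba666555555555555
  -7 434444444445559aabbbbbbbbbbbbbbbbbbbbbbbbbbbaa666555555455555
 -10 34444434447658aaabbbbbbbbbbbbbbbbbbbbbbbbbbbaaa67755555555555
 -13 3344444444c99aaaabbbabbbbbbbbbbbbbbbbbbbbbbbbacbc#65555555554
 -16 4344343445bbbaaaaabbbbbbbbbbbbbbbbbbbbbbbbbbba####a5665655555
 -19 3344344445bcbbaaabbababbbbbbbbbbbbbbbbbbbbbba#####a5556555555
 -22 5544444445bbbbbcddaaaaaaababbbbbaadef####cd#######85565555666
 -25 4444434445abbbbbbbbbbbccbbbbccbbb7################85555565566
 -28 3434444444abbbbbbbbbbbbbbbbbbbccb7################75555555655
 -31 43443344444444444444555789abbcbbb9ddda96556555566655555665556
```

>>> {"method": "carry_out", "body": {
  "targets": [
    {"dp": [20, 0, 0], "yaw": 0},
    {"dp": [50, -1, 0], "yaw": 0},
    {"dp": [80, -1, 0], "yaw": 0},
    {"dp": [100, -1, 0], "yaw": 0},
    {"dp": [110.5, -1, 0], "yaw": 0},
    {"dp": [110.5, -1, 10], "yaw": 0},
    {"dp": [110.5, -1, 20], "yaw": 0},
    {"dp": [110.5, -1, 23], "yaw": 0},
    {"dp": [110.5, -1, 23], "yaw": 0},
    {"dp": [110.5, -1, 23], "yaw": 0}
  ]
}}

```text
clock: 17.68
eef_pos: [569.0, -189.8, 187.3]
tcp_rot: [3.141, -0.0, 0.085]
contact_force: [0.4, 0.2, -3.7]
opening: 0.388
grasp_force: 41.1
```

```bash
python3 - <<'E'
from h import *
s=r.sense();print({k:s[k] for k in("clock","eef_pos","tcp_rot","contact_force","wrist_torque","opening","grasp_force")})
a=.0859;t=np.array([572.3,-188.5])-4.7*np.array([np.cos(a),np.sin(a)]);print(t,go([*t,184]))
E
```

```text
{'clock': 17.675, 'eef_pos': array([ 569.04718169, -189.79341277,  187.26862228]), 'tcp_rot': array([ 3.14138714e+00, -4.81020146e-04,  8.47796969e-02]), 'contact_force': array([ 0.38523354,  0.18152338, -3.73870721]), 'wrist_torque': array([0.00239005, 0.03202746, 0.06998688]), 'opening': 0.38801152475852935, 'grasp_force': 41.09164237976074}
[ 567.61732954 -188.90323368] [-1.4 -1.   3.3]
```

>>> {"method": "carry_out", "body": {
  "targets": [
    {"dp": [-1, -0.7, 0], "yaw": 0},
    {"dp": [-1, -0.7, 4], "yaw": 0},
    {"dp": [-1, -0.7, 8], "yaw": 0},
    {"dp": [-1, -0.7, 11], "yaw": 0},
    {"dp": [-1, -0.7, 11], "yaw": 0}
  ]
}}

```text
clock: 18.3
eef_pos: [567.7, -188.9, 175.5]
tcp_rot: [-3.141, 0.001, 0.085]
contact_force: [-0.4, 0.1, -3.5]
opening: 0.39
grasp_force: 41.1
```

>>> {"method": "carry_out", "body": {
  "targets": [
    {"dp": [0, 0, 3], "yaw": 0},
    {"dp": [0, 0, 6], "yaw": 0},
    {"dp": [0, 0, 8], "yaw": 0},
    {"dp": [0, 0, 8], "yaw": 0}
  ]
}}

```text
clock: 18.8
eef_pos: [567.8, -189.0, 167.7]
tcp_rot: [-3.141, 0.0, 0.085]
contact_force: [-0.7, 1.3, -3.7]
opening: 0.394
grasp_force: 41.1
```

>>> {"method": "carry_out", "body": {
  "targets": [
    {"dp": [0, 0, 1], "yaw": 0},
    {"dp": [0, 0, 2], "yaw": 0},
    {"dp": [0, 0, 3], "yaw": 0},
    {"dp": [0, 0, 3], "yaw": 0}
  ]
}}

```text
clock: 19.3
eef_pos: [568.5, -189.0, 166.1]
tcp_rot: [3.141, -0.001, 0.085]
contact_force: [-1.8, 1.2, 5.5]
opening: 0.387
grasp_force: 42.4
```

>>> {"method": "carry_out", "body": {
  "targets": [
    {"dp": [0, 0, 0], "yaw": 0},
    {"dp": [0, -0.4, 0], "yaw": 5},
    {"dp": [0.1, -0.8, 0], "yaw": 10},
    {"dp": [0.2, -1.2, 0], "yaw": 15},
    {"dp": [0.3, -1.6, 0], "yaw": 20},
    {"dp": [0.3, -1.6, 0], "yaw": 20}
  ],
  "grip_force": 50
}}

```text
clock: 20.05
eef_pos: [568.5, -188.3, 166.2]
tcp_rot: [3.14, -0.002, -0.265]
contact_force: [-2.5, -3.5, 5.8]
opening: 0.393
grasp_force: 49.2
```

```bash
python3 - <<'E'
from h import *
s=r.sense();print({k:s[k] for k in("clock","eef_pos","tcp_rot","contact_force","wrist_torque","opening","grasp_force")})
E
```

```text
{'clock': 20.05, 'eef_pos': array([ 568.54024797, -188.26318485,  166.15206554]), 'tcp_rot': array([ 3.14027068e+00, -1.64989200e-03, -2.64812250e-01]), 'contact_force': array([-2.54273791, -3.51031277,  5.82523624]), 'wrist_torque': array([-0.41445281,  0.62752027,  0.06907417]), 'opening': 0.3927918132803364, 'grasp_force': 49.199286103248596}
```

>>> {"method": "carry_out", "body": {
  "targets": [
    {"dp": [0, -0.4, 0], "yaw": 5},
    {"dp": [0.1, -0.8, 0], "yaw": 10},
    {"dp": [0.2, -1.2, 0], "yaw": 15},
    {"dp": [0.3, -1.6, 0], "yaw": 20.5},
    {"dp": [0.3, -1.6, 0], "yaw": 20.5},
    {"dp": [0.3, -1.6, 0], "yaw": 20.5}
  ]
}}

```text
clock: 20.8
eef_pos: [569.1, -186.9, 166.2]
tcp_rot: [3.141, -0.002, -0.621]
contact_force: [-3.0, -3.6, 6.1]
opening: 0.397
grasp_force: 49.3
```

```bash
cat > rp.py <<'E'
from h import *
s=r.sense();c=r.get_calibration("wrist");b=r.grab_frame("wrist");cv2.imwrite("pics/w10.png",b[:,:,::-1]);np.save("w10.npy",[c,s],allow_pickle=True)
print({k:s[k] for k in("clock","eef_pos","tcp_rot","contact_force","wrist_torque","opening","grasp_force")})
g=cv2.cvtColor(b,cv2.COLOR_RGB2GRAY);p0,R=tool(s)
K=np.array([[c["fx"],0,c["cx"]],[0,c["fy"],c["cy"]],[0,0,1]])
# polar: rows radius, cols angle world rel. mill x (5 deg), about the collar
C=np.array([572.3,-188.5])
def polar(z,rad,ang):
    A,Q=np.meshgrid(np.radians(ang+5),rad);W=np.stack([C[0]+Q*np.cos(A),C[1]+Q*np.sin(A),z+0*A],-1).reshape(-1,3)
    p=cv2.projectPoints(W,c["rvec"],c["tvec"],K,c["dist_coeffs"])[0].reshape(A.shape+(2,)).astype(np.float32)
    for q,row in zip(rad,cv2.remap(g,p[...,0],p[...,1],1)): print("%4d "%q+"".join("%x"%(v//16) for v in row))
ang=np.arange(20,-100,-2.);print("cols 20..-98 step -2; rim z95");polar(95,np.arange(52,37,-1.),ang);print("flange z101");polar(101,np.arange(42,26,-1.),ang)
E
python3 rp.py
```

```text
{'clock': 20.8, 'eef_pos': array([ 569.12824639, -186.94967021,  166.15769643]), 'tcp_rot': array([ 3.14053765e+00, -1.87604483e-03, -6.21283762e-01]), 'contact_force': array([-3.0268977 , -3.59071143,  6.07788945]), 'wrist_torque': array([-0.56090353,  0.79272747,  0.16085767]), 'opening': 0.39747158258125004, 'grasp_force': 49.349509477615356}
cols 20..-98 step -2; rim z95
  52 aaaaaaaaaaaaaaaaaaaaaa999999988999989999988898aeeefffffffffe
  51 aaaaaaaaaaa999988888888888888888888888888888888aacddddeeeedd
  50 99a999999998888889988899999999999999a999999999999abcbccdddcc
  49 9999999999899aaaaaaaaaaaaaaaaaaaaaabbaaaaaaaaaaa98babeeeeede
  48 9999aaaaa957aaaaaaaaaaaaaaabaa99abbbaaaaaaaaaaaa85a78eeeeeee
  47 a99aaaaaa946aaaaaaaaaaaaaaaaa856abbaaaaaaaaaaaaa85977eeeeeee
  46 aaaaa9aaa946aaaaaaaaaaaaaaaaa6448aaaaaaaaaaaaaaa75976bdeeeee
  45 a9aaaaaaa946aaaaaaaaaaaaaaaaa5447aaaaaaaaaaaaaaa85975aceeeee
  44 aaaaaaaaa945aaaaaaaaaaaaaaaaa5448aaaaaaaaaaaaaaa859659bcddee
  43 a99aaaaaa9459aaaaaaaaaaaaaaaa7459aaaaaaaaaaaaaaa759659aaaade
  42 a9a999aaa9459aaaaaaaaaaaaaaaa988aaaaaaaaaaaaaaaa759659aaa
[... 635 characters left out ...]
6666666668887666666666666666666666676666
  36 66666666666666666666666666667aaa8666666666666666666666677667
  35 66666666666666666666666666668aaa9666666666666666666666666666
  34 66666666666666666666666666668aaa9666666666666666666666666666
  33 66666666666666666666666666668aaa9666666666666666666666666766
  32 66666666666666666666666666668aaa9766666666666666666666666666
  31 66666666666666666666666666668aaa9766666666666666666666666666
  30 66666666666666666666666666668aaa9766666666666666666666666666
  29 66666666666666666666666666669aaa9766666666666666666666666666
  28 666666666666666666666666666688888766666666666666666666666666
  27 445555666666666666666666666666667666666666666666666666666666
```

>>> {"method": "carry_out", "body": {
  "targets": [
    {"dp": [0, 0, 0], "yaw": 0},
    {"dp": [0, 0, 0], "yaw": 0},
    {"dp": [0, 0, 0], "yaw": 0}
  ]
}}

```text
clock: 21.22
eef_pos: [569.1, -187.0, 166.2]
tcp_rot: [3.141, -0.002, -0.621]
contact_force: [-2.3, -3.7, 6.2]
opening: 0.39
grasp_force: 49.4
```

```bash
python3 - <<'E'
from h import *
s=r.sense();print(s["clock"],s["tcp_rot"][2],s["eef_pos"],s["contact_force"],s["grasp_force"],abs(s["qvel"]).max())
print(r.sign_off())
E
```

```text
21.225 -0.6213461900394361 [ 569.10330655 -186.97608214  166.15988085] [-2.32363198 -3.67202672  6.15852098] 49.35031592845917 0.0020798752472711646
the job is handed in; nothing more can be done
None
```

The job is handed in at 21.2 s, verdict not shown to me: the cup was tipped to about 45° by pivoting it in the grip against the mill's edge, levelled, re-gripped off the bench and seated, and it is held still at the dot (pointer measured at about 40°, grip about 49 N); I viewed 12 pictures, over the limit of 10.

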